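Line up the specimen jars by size for hand-over

ROBOT

A 7-joint arm with a two-finger parallel gripper is mounted at the origin on a cart in front of the work surface, level with it; the furniture and walls round the work are solid. World frame = base frame: x ahead of the robot, y to its left, z up, the work surface at z = 0. Lengths are in m, angles in rad, forces in N, time in s.
With the tool pointing down it reaches from about 0.4 to 0.85 m from the base axis. Payload 4.5 kg.
Tool frame: the origin (TCP) lies at the very end of the fingers, on their centre line; the grasp point (between the pads) lies 19 mm behind it (r.grip_point_offset is the distance from the TCP to the grasp point, in m); y points along the fingers, x is the direction in which the jaws open and shut, and the axes are right-handed (so a half turn about y gives the same grasp; the last joint's range is limited). The gripper opens to 88 mm and grips with 3 to 60 N. Pads are 18 mm wide; open, the fingers measure 123 mm over their backs; the gripper's body (75 mm by 187 mm) begins 45 mm behind the grasp point.
Start: joints at [1.183, 0.689, -0.195, 1.565, 0.157, 0.902, -0.215], TCP at [0.256, -0.57, 0.239] pointing down, gripper open.
Joint ranges: [-3.01, 3.01], [-0.46, 2.08], [-1.47, 1.51], [0.13, 2.56], [-1, 4.14], [0.04, 2.09], [-2.66, 2.66]. Speed limits (rad/s): [2.57, 2.57, 3.14, 3.14, 3.14, 3.14, 3.14].

INTERFACE

Orientations are given as a unit quaternion [x, y, z, w].
In Python, from plant import get_state, snapshot, camera_params, job, r gives the robot as it stands.
- The arm moves only by the tool carry_out, never from a script. Its arguments are lists of equal length, an entry for each row: "offset": the shift along the world's x, y, z in m, a list of three; "twist": the turn about the world's z in degrees. In form: {"offset": [[tx, ty, tz], ...], "twist": [twist, ...]}. A call has 1 to 8 rows; each row shifts and turns the commanded pose from where the row before left it; what a row does not reach is not made up. A row lasts 1/8 s, in which the tool goes at most 62.5 mm and 10.7 degrees, less where a joint would pass 70% of its speed; a pose out of reach is approached as far as the arm can. A call with a gripper value outside its range is refused whole. "grip" is the finger opening in m, from 0 to 0.0881, set as the call begins (left out, the last holds). The fingers move at their own pace and stop on an object; "newtons" is the grip in N (left out, the last holds). Time passes only in rows, so rows that do not move let the fingers close. It gives the time, the measured TCP pose, the force and the opening at its end, in the units of the state.
- get_state(): the state, without advancing time (a new reading comes with each control period).
- snapshot(name): name is "scene" or "side" or "wrist"; returns the picture (384x512x3 uint8, red, green, blue); there is no depth.
- camera_params(name): a dict with "camera_matrix" (3x3 intrinsics, pixels), "eye" and "orientation" of the camera in the world. Camera axes: x right, y up, looking along -z (the intrinsics and any distortion apply to the point x, -y, -z); pixel columns grow to the right and rows downward; lengths in m; the calibration is good to about 2 mm. A picture is of the moment at which its call begins: read the wrist's pose just before it. camera_params takes no time and is no camera call; for the wrist camera it gives the pose at the moment of the call.
- job.finish_job(): hands the job in, once; it reports no verdict.
The state is a dict: "clock": time; "q": joint angles; "qd": joint speeds; "joint_torque": joint torques, N m; "tool_pos": TCP position; "eef_rot": TCP orientation; "contact_force": force on the tool from outside, world axes, zero at the start; "moment": the same for the moment, N m; "opening": opening from 0.0 (shut) to 1.0 (fully open).
Only numpy, scipy, OpenCV 4.12 (cv2) and the standard library are available. Lean on these libraries where they do the work, as an engineer would, in place of code of your own. Each camera call takes 0.05 s, during which the arm holds its last target. There are 200 camera calls.

TASK

Line the four specimen jars up on the board for the courier in order of size: the smallest on the mark beside the green end block, then each next larger one on the following mark, the largest on the mark farthest from green. Stand each jar upright and centred on its mark, and leave the sample tube that stands among them standing where it is.

Things in the scene. Friction and masses are not known exactly. Their poses are not given: they have to be found in the camera images.
- jar_yellow: loose round screw-cap specimen jar, white body with a paper band and a yellow cap; the smallest of the four: 34 mm across the cap, 42 mm tall in all; the cap is the top 16 mm and the body is 4 mm narrower. It stands upright on the desk. Origin at the centre of its underside, z up along its axis.
- jar_blue: loose round screw-cap specimen jar, white body with a paper band and a blue cap; the second smallest of the four: 41 mm across the cap, 58 mm tall in all; the cap is the top 16 mm and the body is 4 mm narrower. It stands upright on the desk. Origin at the centre of its underside, z up along its axis.
- jar_orange: loose round screw-cap specimen jar, white body with a paper band and an orange cap; the second largest of the four: 48 mm across the cap, 74 mm tall in all; the cap is the top 16 mm and the body is 4 mm narrower. It stands upright on the desk. Origin at the centre of its underside, z up along its axis.
- jar_black: loose round screw-cap specimen jar, white body with a paper band and a black cap; the largest of the four: 55 mm across the cap, 90 mm tall in all; the cap is the top 16 mm and the body is 4 mm narrower. It stands upright on the desk. Origin at the centre of its underside, z up along its axis.
- mark1: round flat white mark with grey rim and dot, 62 mm across, on a fixed white board (80 x 440 mm, top 8 mm above the desk); end mark, left as the robot sees it. Alike mark1 to mark4 form a straight row, 80 mm apart. Origin: its centre on the board's top; x points across the board (away from the robot), y along the row towards mark1's end, z up.
- mark2: round flat white mark with grey rim and dot, 62 mm across, on a fixed white board (80 x 440 mm, top 8 mm above the desk); next to mark1. Alike mark1 to mark4 form a straight row, 80 mm apart. Origin: its centre on the board's top; x points across the board (away from the robot), y along the row towards mark1's end, z up.
- mark3: round flat white mark with grey rim and dot, 62 mm across, on a fixed white board (80 x 440 mm, top 8 mm above the desk); next to mark4. Alike mark1 to mark4 form a straight row, 80 mm apart. Origin: its centre on the board's top; x points across the board (away from the robot), y along the row towards mark1's end, z up.
- mark4: round flat white mark with grey rim and dot, 62 mm across, on a fixed white board (80 x 440 mm, top 8 mm above the desk); end mark, right as the robot sees it. Alike mark1 to mark4 form a straight row, 80 mm apart. Origin: its centre on the board's top; x points across the board (away from the robot), y along the row towards mark1's end, z up.
- green_end: green block fixed to one end of the board, 66 mm across the board, 24 mm along it, 20 mm high, 75 mm beyond the centre of the end mark beside it (either mark1 or mark4; an alike grey block is at the other end). Origin at the centre of its underside, on the board's top; axes as the board's.
- tube_81: loose screw-cap sample tube, 31 mm across and 100 mm tall, red cap, standing upright among the jars; not to be moved. Origin at the centre of its underside, z up.
Not all that is in view belongs to the job. What is shaped like the jar_black but pink is not meant. Leave any red look-alike of the jar_yellow alone.

How it is judged:
At the end, for the whole second after the job is handed in: All four jars stand upright (within 0.1 rad) on the board's top (within 4 mm), each jar's centre within 12 mm horizontally of its mark's centre, in order of size from the smallest on the end mark beside the green block to the largest on the end mark farthest from it, all at rest (((horizontal distance between green_end and mark1 below 0.15 m and horizontal distance between jar_yellow and mark1 below 0.012 m and horizontal distance between jar_blue and mark2 below 0.012 m and horizontal distance between jar_orange and mark3 below 0.012 m and horizontal distance between jar_black and mark4 below 0.012 m) or (horizontal distance between green_end and mark4 below 0.15 m and horizontal distance between jar_yellow and mark4 below 0.012 m and horizontal distance between jar_blue and mark3 below 0.012 m and horizontal distance between jar_orange and mark2 below 0.012 m and horizontal distance between jar_black and mark1 below 0.012 m)) and angle between each of jar_yellow, jar_blue, jar_orange, jar_black's own z axis and vertical below 0.1 rad and z of jar_yellow in the frame of mark1 between -0.004 and 0.004 m and linear speed of each of jar_yellow, jar_blue, jar_orange, jar_black below 0.01 m/s and angular speed of each of jar_yellow, jar_blue, jar_orange, jar_black below 0.1 rad/s and z of jar_blue in the frame of mark1 between -0.004 and 0.004 m and z of jar_orange in the frame of mark1 between -0.004 and 0.004 m and z of jar_black in the frame of mark1 between -0.004 and 0.004 m); the robot touches nothing.
It fails at once if the sample tube among the jars (tube_81) is shifted by more than 30 mm or knocked over (distance of tube_81 from where it was at the start of the episode above 0.03 m or angle between tube_81's own z axis and vertical above 0.5 rad).
It also fails if it takes over 99 s, if anything falls off the work surface, if the arm or the gripper's body presses on something with over 40 N, if the wrist force passes 120 N, or if a joint passes its speed limit or range.

## Working session

There is one attempt and no reset: what is moved stays moved. The work goes in short steps, Python scripts to look and compute and a tool call to move; the robot and the scene stay as the last step left them, time stands still between calls to the robot, and variables do not carry over. Pictures are saved under pics/ and viewed, about 12 in all and at most 16, crops included, and the job is handed in when it is done.

Besides the shell and the picture viewer there is one more tool, called after "Emit:" as name(argument=value, ...), one argument or row to a line, values as JSON. carry_out: Moves the arm, as the interface text tells. Its arguments: {"type":"object","properties":{"offset":{"type":"array"},"twist":{"type":"array"},"grip":{"type":"number"},"newtons":{"type":"number"}},"required":["offset","twist"]}

```bash
mkdir -p pics; ls; python3 - <<'E'
from plant import get_state, snapshot, camera_params, r
import cv2,numpy as np
for n in ("scene","side"):
    im=snapshot(n); cv2.imwrite(f"pics/{n}0.png",im[:,:,::-1]); print(n,camera_params(n))
s=get_state(); print(s['clock'],s['tool_pos'],s['eef_rot'],s['opening'],r.grip_point_offset)
E
```

```text
pics
scene {'camera_matrix': array([[395.07194832,   0.        , 259.06051238],
       [  0.        , 395.07194832, 188.33056312],
       [  0.        ,   0.        ,   1.        ]]), 'eye': array([0.20464995, 0.43718956, 0.76420305]), 'orientation': array([-0.08722   ,  0.33856299,  0.90791826, -0.23119733])}
side {'camera_matrix': array([[375.61829627,   0.        , 258.75448399],
       [  0.        , 375.61829627, 195.91530695],
       [  0.        ,   0.        ,   1.        ]]), 'eye': array([0.39283506, 0.85100649, 0.57503693]), 'orientation': array([-0.03104679,  0.50859666,  0.85847318, -0.05821806])}
0.1 [ 0.25560643 -0.56972166  0.23799835] [-0.59333103  0.38473934 -0.38371282  0.59388416] 0.9984712746624599 0.0187
```

View pics/scene0.png

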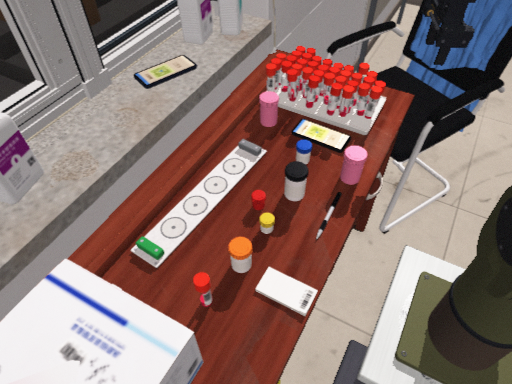

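View pics/side0.png

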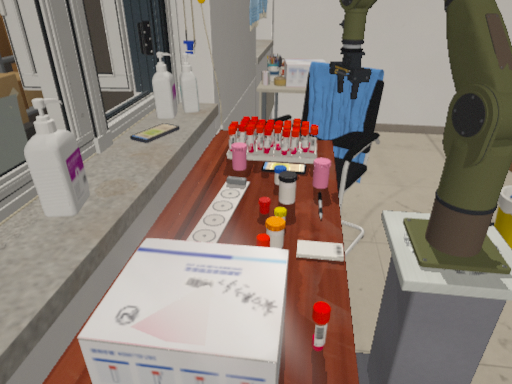

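The four jars (scene picture) are: orange (240,248), yellow (267,223), black (295,181) and blue (304,150). The green block is at (150,247), the left end, and the grey block at (250,148). A red-capped tube is at (203,288) and the red look-alike at (259,200). The pink ones at (269,108) and (353,165) are not meant.

```bash
cat > h.py <<'E'
import numpy as np, cv2
from scipy.spatial.transform import Rotation as R
from plant import get_state, snapshot, camera_params
def ray(cp,uv,z):
    K=cp['camera_matrix']; d=np.linalg.inv(K)@[uv[0],uv[1],1]; d=R.from_quat(cp['orientation']).apply([d[0],-d[1],-d[2]])
    e=np.array(cp['eye']); return (e+d*(z-e[2])/d[2])
def proj(cp,p):
    c=R.from_quat(cp['orientation']).inv().apply(np.array(p)-cp['eye']); q=cp['camera_matrix']@[c[0],-c[1],-c[2]]; return q[:2]/q[2]
HS={'yellow':((22,150,120),(34,256,256)),'blue':((100,150,60),(125,256,256)),'orange':((8,170,150),(19,256,256)),'green':((50,120,40),(85,256,256)),'red':((0,200,120),(5,256,256)),'black':((0,0,0),(180,256,45)),'pink':((145,70,120),(178,190,256))}
def blobs(im,c,amin=40,box=None):
    m=cv2.inRange(cv2.cvtColor(im,cv2.COLOR_RGB2HSV),tuple(map(float,HS[c][0])),tuple(map(float,HS[c][1])))
    if box: k=np.zeros_like(m);x0,y0,x1,y1=box;k[y0:y1,x0:x1]=1;m=m*k
    out=[]
    for q in cv2.findContours(m,cv2.RETR_EXTERNAL,cv2.CHAIN_APPROX_NONE)[0]:
        q=cv2.convexHull(q)
        M=cv2.moments(q)
        if M['m00']>=amin: out.append((M['m10']/M['m00'],M['m01']/M['m00'],M['m00']))
    return sorted(out,key=lambda t:-t[2])
ZC={'yellow':.034,'blue':.050,'orange':.066,'black':.082}
E
python3 - <<'E'
from h import *
np.set_printoptions(precision=4,suppress=True)
B={'scene':(130,90,400,320),'side':(180,130,345,360)}
for n in B:
    im=snapshot(n); cp=camera_params(n); print(n)
    for c in ZC:
        for b in blobs(im,c,30,B[n])[:3]: print(c,np.round(b,1),ray(cp,b,ZC[c])[:2])
    for b in blobs(im,'red',50,B[n])[:6]: print('red',np.round(b,1),'z.09',ray(cp,b,.09)[:2],'z.034',ray(cp,b,.034)[:2])
    for b in blobs(im,'pink',50,B[n])[:4]: print('pink',np.round(b,1),ray(cp,b,.045)[:2])
    for b in blobs(im,'green',50,B[n])[:2]: print('green',np.round(b,1),ray(cp,b,.018)[:2])
    g=cv2.cvtColor(im,cv2.COLOR_RGB2GRAY); 
    if n=='scene':
        g4=cv2.resize(g[120:270,120:280],None,fx=5,fy=5,interpolation=cv2.INTER_CUBIC)
        cv2.imwrite('pics/board.png',g4)
        t=cv2.adaptiveThreshold(g4,255,cv2.ADAPTIVE_THRESH_MEAN_C,cv2.THRESH_BINARY_INV,61,12)
        for q in cv2.findContours(t,cv2.RETR_LIST,cv2.CHAIN_APPROX_NONE)[0]:
            if len(q)<20: continue
            (x,y),(a,b),th=cv2.fitEllipse(q)
            if 60<max(a,b)<180 and min(a,b)>.4*max(a,b) and abs(cv2.contourArea(q)/(np.pi*a*b/4)-1)<.06:
                uv=((x+.5)/5-.5+120,(y+.5)/5-.5+120); print('ell',np.round(uv,1),round(a),round(b),ray(cp,uv,.008)[:2])
E
```

```text
scene
yellow [266.7 219.7 158. ] [ 0.4481 -0.0431]
blue [303.8 145.6 164. ] [ 0.4701 -0.2931]
orange [239.8 247.4 425. ] [0.4532 0.0676]
black [321.5 137.2 843. ] [ 0.4312 -0.3109]
black [295.6 171.4 314. ] [ 0.4383 -0.1695]
black [395.9 148.2 148. ] [ 0.2515 -0.3618]
red [201.3 281.8 270.5] z.09 [0.4698 0.18  ] z.034 [0.4918 0.1586]
red [258.3 199.1 219.5] z.09 [ 0.4722 -0.0471] z.034 [ 0.4944 -0.0873]
red [375.7  93.5  74.5] z.09 [ 0.3648 -0.5483] z.034 [ 0.3781 -0.6302]
red [347.9  93.1  65.5] z.09 [ 0.435  -0.5121] z.034 [ 0.4542 -0.5909]
pink [353.  163.8 787. ] [ 0.3341 -0.2963]
pink [268.4 108.  582.5] [ 0.6293 -0.3958]
pink [324.1  96.6  83. ] [ 0.5074 -0.5248]
pink [344.4 110.8  81.5] [ 0.4294 -0.4891]
green [149.6 247.5 287.5] [0.6457 0.1377]
ell [173.  227.1] 90 115 [0.6391 0.0635]
ell [173.1 227.3] 105 136 [0.6384 0.0639]
ell [266.5 222.2] 78 117 [ 0.4538 -0.0534]
ell [215.1 184.4] 76 104 [ 0.6249 -0.0957]
ell [215.2 184.6] 90 121 [ 0.6242 -0.0952]
ell [233.6 165.6] 70 100 [ 0.6178 -0.1757]
ell [233.6 166. ] 83 114 [ 0.6172 -0.1745]
side
yellow [280.  211.4  97. ] [ 0.4491 -0.0471]
blue [279.3 168.9  53.5] [ 0.4725 -0.2951]
orange [274.8 223.  233. ] [0.4538 0.0638]
black [339.1 168.4 153. ] [ 0.2807 -0.2562]
black [339.3 141.5  95.5] [ 0.2668 -0.5013]
black [288.1 178.6  68. ] [ 0.4356 -0.16  ]
red [320.9 312.4 351. ] z.09 [0.3458 0.371 ] z.034 [0.3404 0.3156]
red [263.9 206.5 138. ] z.09 [0.4859 0.0274] z.034 [ 0.4967 -0.0677]
red [263.1 239.9 127.5] z.09 [0.4703 0.1729] z.034 [0.4792 0.0947]
pink [321.1 172.3 460. ] [ 0.3334 -0.2989]
pink [238.5 155.8 396. ] [ 0.6299 -0.399 ]
```

```bash
python3 - <<'E'
import cv2
im=cv2.imread('pics/scene0.png')[120:320,130:380]
cv2.imwrite('pics/crop1.png',cv2.resize(im,(750,600),interpolation=cv2.INTER_CUBIC))
E
```

```text
(no output)
```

View pics/crop1.png

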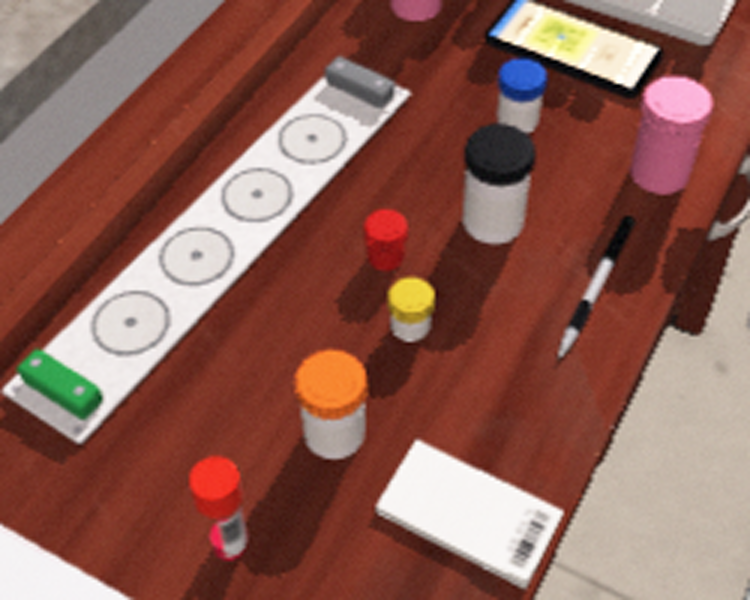

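```bash
python3 - <<'E'
from h import *
np.set_printoptions(precision=3,suppress=True)
s=get_state(); A=R.from_quat(s['eef_rot']).as_matrix(); print(A)
c=camera_params('wrist'); print('cam in tool',A.T@(c['eye']-s['tool_pos']), c['camera_matrix'][0,0]); print(R.from_quat(c['orientation']).as_matrix())
im=cv2.imread('pics/scene0.png'); sd=cv2.imread('pics/side0.png')
cs,cd=camera_params('scene'),camera_params('side')
for y in (0.0,-0.15):
    print('y',y)
    for x in np.arange(.66,.92,.02):
        p=proj(cs,[x,y,0]); q=proj(cd,[x,y,0]); g=lambda I,p: I[int(round(p[1])),int(round(p[0]))][::-1]
        print(round(x,2),np.round(p),g(im,p),np.round(q),g(sd,q))
cv2.imwrite('pics/sill.png',np.hstack([cv2.resize(im[60:300,40:240],None,fx=2,fy=2),cv2.resize(sd[90:330,60:260],None,fx=2,fy=2)])[:, :800])
E
```

```text
[[ 0.409 -0.001  0.912]
 [-0.912  0.001  0.409]
 [-0.001 -1.    -0.   ]]
cam in tool [ 0.    -0.145  0.082] 330.8798952505172
[[ 0.41   0.866  0.287]
 [-0.912  0.39   0.128]
 [-0.001 -0.314  0.949]]
y 0.0
0.66 [182. 207.] [231 226 224] [203. 225.] [206 199 192]
0.68 [176. 204.] [147  98  88] [196. 224.] [154 120 110]
0.7 [169. 201.] [71 33 24] [189. 224.] [126  94  87]
0.72 [163. 198.] [101  40  28] [182. 223.] [130  91  82]
0.74 [156. 195.] [141  60  44] [175. 223.] [147  95  81]
0.76 [150. 192.] [133  55  36] [168. 222.] [142  91  78]
0.78 [144. 189.] [137  59  40] [161. 222.] [141  87  72]
0.8 [138. 187.] [122  49  36] [154. 221.] [138 131 127]
0.82 [132. 184.] [143 137 139] [148. 221.] [139 134 129]
0.84 [126. 181.] [147 142 141] [141. 220.] [137 131 126]
0.86 [120. 178.] [143 139 139] [134. 220.] [119 115 108]
0.88 [114. 176.] [100  94  92] [127. 219.] [105  99  92]
0.9 [108. 173.] [89 84 84] [121. 219.] [102  98  88]
y -0.15
0.66 [215. 168.] [244 239 238] [215. 199.] [205 198 191]
0.68 [209. 166.] [119  48  32] [209. 199.] [134  83  71]
0.7 [203. 163.] [74 29 25] [203. 198.] [118  76  66]
0.72 [197. 161.] [102  45  32] [197. 198.] [119  77  65]
0.74 [191. 158.] [145  64  45] [190. 197.] [142  86  67]
0.76 [185. 156.] [125  50  36] [184. 197.] [138  82  64]
0.78 [179. 153.] [133  56  40] [178. 196.] [135  79  64]
0.8 [173. 151.] [133 100  95] [172. 196.] [133 112 104]
0.82 [167. 149.] [147 140 140] [166. 195.] [135 129 122]
0.84 [162. 146.] [147 141 140] [160. 195.] [135 129 124]
0.86 [156. 144.] [145 138 137] [154. 195.] [125 120 114]
0.88 [150. 142.] [96 89 86] [148. 194.] [100  95  88]
0.9 [145. 140.] [99 92 86] [142. 194.] [100  94  87]
```

View pics/sill.png

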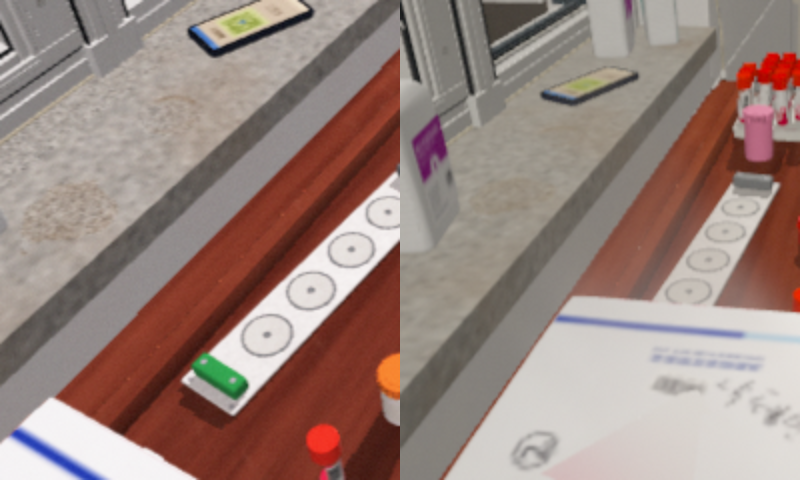

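Reading: board marks run from mark1 (0.639,0.064), beside green, to mark4 (0.617,-0.175). The desk stays flat to the wall at x≈0.8, so jaws along x are safe. tube_81 is the red tube at (203,288), about (0.470,0.177) in the world. The black jar is the white-bodied one at (295,181), and the red jar at (259,200) is the look-alike to leave. Now moving to a close look.

Emit:
carry_out(
  offset=[
    [0.02,0.04,0.02],
    [0.028,0.047,0.01],
    [0.028,0.047,0.01],
    [0.028,0.047,0.01],
    [0.028,0.047,0.01],
    [0.028,0.047,0],
    [0.028,0.047,0],
    [0.027,0.048,0],
  ],
  twist=[8.2,8.2,8.2,8.2,8.2,8.2,8.2,8.4],
  grip=0.085,
  newtons=25,
)

```text
clock: 1.2
tool_pos: [0.4716, -0.1989, 0.2988]
eef_rot: [0.707, 0.001, -0.001, -0.707]
contact_force: [2.0, 0.2, -0.0]
opening: 0.963
```

```bash
cat > w.py <<'E'
from h import *
np.set_printoptions(precision=4,suppress=True)
import sys
cp=camera_params('wrist'); s=get_state(); im=snapshot('wrist'); cv2.imwrite(f"pics/{sys.argv[1]}.png",im[:,:,::-1])
print(s['tool_pos'])
for c in ZC:
    for b in blobs(im,c,300)[:3]:
        for dz in (0,.008): print(c,dz,np.round(b,1),ray(cp,b,ZC[c]+dz)[:2])
for b in blobs(im,'red',300)[:4]: print('red',np.round(b,1),'z.09',ray(cp,b,.09)[:2],'z.034',ray(cp,b,.034)[:2])
g=cv2.resize(cv2.cvtColor(im,cv2.COLOR_RGB2GRAY),None,fx=2,fy=2,interpolation=cv2.INTER_CUBIC)
t=cv2.adaptiveThreshold(g,255,cv2.ADAPTIVE_THRESH_MEAN_C,cv2.THRESH_BINARY_INV,41,10)
for q in cv2.findContours(t,cv2.RETR_LIST,cv2.CHAIN_APPROX_NONE)[0]:
    if len(q)<80: continue
    (x,y),(a,b),th=cv2.fitEllipse(q)
    if min(a,b)>60 and min(a,b)>.6*max(a,b) and abs(cv2.contourArea(q)/(np.pi*a*b/4)-1)<.04:
        uv=(x/2-.25,y/2-.25); print('ell',np.round(uv,1),round(a/2),round(b/2),ray(cp,uv,.008)[:2])
E
python3 w.py w1
```

```text
[ 0.4716 -0.1989  0.2988]
yellow 0 [236.1  13.2 760.5] [ 0.4486 -0.0456]
yellow 0.008 [236.1  13.2 760.5] [ 0.4491 -0.047 ]
blue 0 [256.9 223.2 676. ] [ 0.4728 -0.2918]
blue 0.008 [256.9 223.2 676. ] [ 0.4728 -0.2882]
black 0 [  433.1   310.9 18324.5] [ 0.7041 -0.4015]
black 0.008 [  433.1   310.9 18324.5] [ 0.6989 -0.3952]
black 0 [   81.3   309.3 17792. ] [ 0.2438 -0.4011]
black 0.008 [   81.3   309.3 17792. ] [ 0.2489 -0.3948]
black 0 [235.8 135.6 843. ] [ 0.4492 -0.1736]
black 0.008 [235.8 135.6 843. ] [ 0.4497 -0.1724]
red [281.3  58.2 741.5] z.09 [ 0.4961 -0.0953] z.034 [ 0.5    -0.0917]
```

View pics/w1.png

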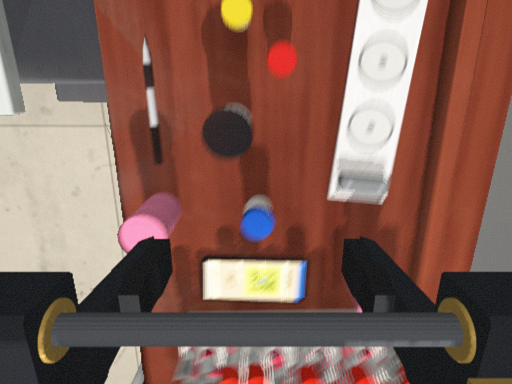

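The wrist view shows black cap (228,133), blue cap (257,223), yellow (236,13), red look-alike (282,58), and marks 4 and 3 at about (371,126) and (382,61). Black and the marks need a better mask.

```bash
cat > m.py <<'E'
from h import *
np.set_printoptions(precision=4,suppress=True)
def dark(im,cp,uv,rad,z):   # dark-cap centroid near uv
    h=cv2.cvtColor(im,cv2.COLOR_RGB2HSV); m=((h[...,2]<75)&((h[...,1]<110)|(h[...,2]<30))).astype(np.uint8)*255
    k=np.zeros_like(m); cv2.circle(k,uv,rad,255,-1); m=cv2.morphologyEx(m&k,cv2.MORPH_OPEN,np.ones((5,5)))
    q=max(cv2.findContours(m,cv2.RETR_EXTERNAL,cv2.CHAIN_APPROX_NONE)[0],key=cv2.contourArea)
    e=cv2.fitEllipse(cv2.convexHull(q)); print('black',np.round(e,1) if 0 else e, ray(cp,e[0],z)[:2], ray(cp,e[0],z+.008)[:2])
def mark(im,cp,uv,rad=28):
    g=cv2.cvtColor(im,cv2.COLOR_RGB2GRAY); x,y=uv
    c=cv2.resize(g[max(0,y-rad):y+rad,x-rad:x+rad],None,fx=6,fy=6,interpolation=cv2.INTER_CUBIC)
    t=cv2.adaptiveThreshold(c,255,cv2.ADAPTIVE_THRESH_MEAN_C,cv2.THRESH_BINARY_INV,71,6)
    for q in cv2.findContours(t,cv2.RETR_LIST,cv2.CHAIN_APPROX_NONE)[0]:
        if len(q)<30: continue
        (ex,ey),(a,b),_=cv2.fitEllipse(q)
        if min(a,b)>.6*max(a,b)>10 and abs(cv2.contourArea(q)/(np.pi*a*b/4)-1)<.08:
            p=((ex+.5)/6-.5+x-rad,(ey+.5)/6-.5+max(0,y-rad)); print('mark',np.round(p,1),round(a/6,1),round(b/6,1),ray(cp,p,.008)[:2])
E
python3 - <<'E'
from m import *
im=cv2.imread('pics/w1.png')[:,:,::-1].copy(); cp=camera_params('wrist')
dark(im,cp,(228,133),36,.082); mark(im,cp,(371,126)); mark(im,cp,(382,61))
im=cv2.imread('pics/scene0.png')[:,:,::-1].copy(); cp=camera_params('scene')
dark(im,cp,(296,171),16,.082)
for u in ((173,227),(195,205),(215,184),(234,166)): mark(im,cp,u,20)
E
```

```text
black ((227.29759216308594, 133.41598510742188), (44.9646110534668, 50.78110885620117), 120.7777099609375) [ 0.4449 -0.1614] [ 0.4455 -0.1603]
black ((295.9951171875, 171.2271270751953), (20.226987838745117, 23.155914306640625), 93.38533782958984) [ 0.4377 -0.1705] [ 0.435  -0.1634]
mark [173.1 226.9] 3.9 5.3 [0.6393 0.0629]
mark [173.  227.1] 17.7 22.8 [0.639  0.0636]
mark [173.1 227.3] 21.2 27.4 [0.6384 0.0639]
mark [195.  204.6] 4.0 5.0 [ 0.6323 -0.0166]
mark [194.9 204.8] 16.3 21.4 [ 0.6321 -0.0161]
mark [195.1 205.1] 19.6 25.7 [ 0.6313 -0.0156]
mark [215.3 184.2] 3.6 4.7 [ 0.625  -0.0966]
mark [215.1 184.4] 14.8 20.5 [ 0.6249 -0.0957]
mark [215.2 184.6] 18.2 24.4 [ 0.6243 -0.0953]
mark [215.4 184.1] 3.1 3.9 [ 0.6249 -0.097 ]
mark [233.5 165.6] 3.3 4.6 [ 0.6181 -0.1757]
mark [233.6 165.6] 13.7 19.6 [ 0.6178 -0.1757]
mark [233.6 166. ] 16.9 23.1 [ 0.6173 -0.1745]
```

Emit:
carry_out(
  offset=[
    [-0.015,0.018,-0.05],
    [-0.014,0.018,-0.05],
    [0,0,0],
  ],
  twist=[0,0,0],
)

```text
clock: 1.62
tool_pos: [0.4385, -0.1629, 0.1966]
eef_rot: [-0.706, 0.002, 0.004, 0.708]
contact_force: [0.9, -0.6, 1.0]
opening: 0.966
```

```bash
python3 - <<'E'
from m import *
cp=camera_params('wrist'); s=get_state(); im=snapshot('wrist'); cv2.imwrite("pics/w2.png",im[:,:,::-1]); print(s['tool_pos'])
u=proj(cp,[.442,-.163,.09]); print(u); dark(im,cp,(int(u[0]),int(u[1])),60,.082)
for p in ((.624,-.096,.008),(.6175,-.175,.008)): print(proj(cp,p))
E
```

```text
[ 0.4385 -0.1629  0.1966]
[261.5376 189.0903]
black ((258.1063232421875, 199.74525451660156), (65.91292572021484, 66.63045501708984), 159.00784301757812) [ 0.4393 -0.1749] [ 0.4393 -0.1721]
[449.5252  98.3129]
[429.2705 176.8798]
```

View pics/w2.png

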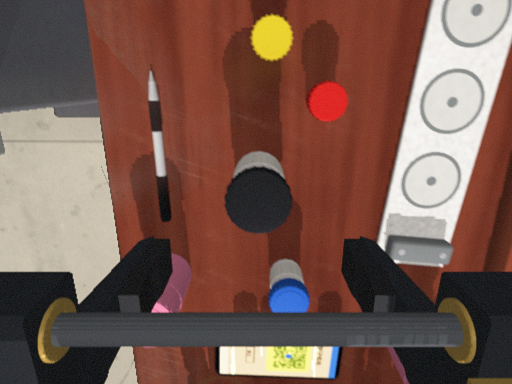

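The black cap is sharp at (258,200), and mark4 and mark3 are at (432,180) and (452,101). Wrist and scene calibrations differ by about 3 mm, so I use the mean. Black is at about (0.4385,-0.173). Descending to grip the cap.

Emit:
carry_out(
  offset=[
    [0,-0.01,0],
    [0,0,-0.04],
    [0,0,-0.04],
    [0,0,-0.04],
    [0,0,-0.013],
    [0,0,0],
  ],
  twist=[0,0,0,0,0,0],
)

```text
clock: 2.42
tool_pos: [0.4434, -0.176, 0.0659]
eef_rot: [0.708, -0.0, 0.001, -0.707]
contact_force: [0.6, 0.4, 0.1]
opening: 0.964
```

Emit:
carry_out(
  offset=[
    [0,0,0],
    [0,0,0],
    [0,0,0],
    [0,0,0],
    [0,0,0],
    [0,0,0],
  ],
  twist=[0,0,0,0,0,0],
  grip=0.04,
  newtons=25,
)

```text
clock: 3.18
tool_pos: [0.4419, -0.1744, 0.0662]
eef_rot: [0.707, -0.0, 0.0, -0.707]
contact_force: [-0.3, -0.2, 6.7]
opening: 0.614
```

Emit:
carry_out(
  offset=[
    [0,0,0.03],
    [0,0,0.03],
    [0.045,-0.001,0],
    [0.045,-0.001,0],
    [0.045,-0.001,0],
    [0.042,-0.001,0],
    [0,0,0],
    [0,0,0],
  ],
  twist=[0,0,0,0,0,0,0,0],
)

```text
clock: 4.18
tool_pos: [0.6174, -0.1782, 0.125]
eef_rot: [0.707, -0.001, -0.001, -0.707]
contact_force: [-0.5, 0.1, -0.6]
opening: 0.618
```

Emit:
carry_out(
  offset=[
    [0.001,0,-0.02],
    [0,0,-0.018],
    [0,0,-0.008],
    [0,0,-0.004],
    [0,0,0],
  ],
  twist=[0,0,0,0,0],
)

```text
clock: 4.8
tool_pos: [0.6199, -0.1782, 0.0756]
eef_rot: [-0.707, 0.0, -0.0, 0.707]
contact_force: [-0.9, 0.5, -1.0]
opening: 0.614
```

Emit:
carry_out(
  offset=[
    [0,0,0],
    [0,0,0],
    [0,0,0],
    [0,0,0.03],
    [0,0,0.03],
    [0,0,0.04],
    [0,0,0.03],
    [0,0,0],
  ],
  twist=[0,0,0,0,0,0,0,0],
  grip=0.085,
)

```text
clock: 5.8
tool_pos: [0.6217, -0.1783, 0.2085]
eef_rot: [0.707, 0.002, 0.002, -0.707]
contact_force: [0.0, 0.0, 0.0]
opening: 0.963
```

Emit:
carry_out(
  offset=[
    [-0.03,0.03,0],
    [-0.03,0.03,0],
    [-0.03,0.03,0],
    [-0.03,0.04,0],
    [0,0,0],
    [0,0,0],
  ],
  twist=[0,0,0,0,0,0],
)

```text
clock: 6.55
tool_pos: [0.5001, -0.0489, 0.2052]
eef_rot: [0.707, -0.0, 0.0, -0.707]
contact_force: [-0.7, 0.5, -0.2]
opening: 0.961
```

```bash
python3 w.py w3; python3 - <<'E'
from m import *
im=snapshot('scene'); cp=camera_params('scene'); cv2.imwrite('pics/s3.png',cv2.resize(im[80:320,130:380,::-1],None,fx=3,fy=2.5))
u=proj(cp,[.618,-.176,.09]); dark(im,cp,(int(u[0]),int(u[1])),16,.09)
E
```

```text
[ 0.5001 -0.0489  0.2052]
yellow 0 [203.9 166.  990.5] [ 0.4486 -0.0463]
yellow 0.008 [203.9 166.  990.5] [ 0.4499 -0.0443]
blue 0 [230.9 371.6 766. ] [ 0.4704 -0.2891]
blue 0.008 [230.9 371.6 766. ] [ 0.4712 -0.2805]
orange 0 [ 195.3   36.3 3494. ] [0.4524 0.0662]
orange 0.008 [ 195.3   36.3 3494. ] [0.4537 0.0653]
black 0 [  430.8   311.7 19037. ] [ 0.6697 -0.1798]
black 0.008 [  430.8   311.7 19037. ] [ 0.6647 -0.1735]
black 0 [   81.2   309.4 17901.5] [ 0.3303 -0.1773]
black 0.008 [   81.2   309.4 17901.5] [ 0.3354 -0.1711]
red [255.5 215.4 831.5] z.09 [ 0.4995 -0.0755] z.034 [ 0.4993 -0.0987]
ell [204.2 165.3] 36 40 [ 0.4446 -0.052 ]
ell [204.1 165.6] 50 56 [ 0.4446 -0.0523]
ell [385.2 133.6] 49 55 [ 0.6329 -0.0184]
ell [384.8 133.7] 56 64 [ 0.6325 -0.0185]
ell [402.6  50. ] 54 63 [0.6398 0.0611]
ell [402.4  49.8] 62 72 [0.6396 0.0612]
ell [196.5  37.4] 63 75 [0.4436 0.0721]
black ((229.86997985839844, 141.38499450683594), (23.445011138916016, 29.308076858520508), 100.49880981445312) [ 0.6252 -0.1777] [ 0.6202 -0.1704]
```

View pics/w3.png

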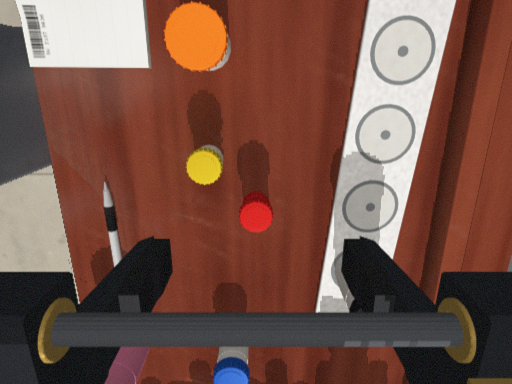

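```bash
python3 - <<'E'
from m import *
a,b=camera_params('scene'),camera_params('side')
for u,v in (((200,358),(289,249)),((72,265),(140,243))):
    for z in (.05,.1,.15,.2,.25): print(z,ray(a,u,z)[:2],ray(b,v,z)[:2])
E
```

```text
0.05 [0.4053 0.2872] [0.4129 0.1445]
0.1 [0.3913 0.2977] [0.411  0.2118]
0.15 [0.3772 0.3082] [0.409  0.2791]
0.2 [0.3632 0.3187] [0.4071 0.3464]
0.25 [0.3491 0.3292] [0.4052 0.4136]
0.05 [0.7397 0.2599] [0.7627 0.1701]
0.1 [0.7022 0.2723] [0.7274 0.235 ]
0.15 [0.6648 0.2847] [0.6922 0.2998]
0.2 [0.6273 0.2971] [0.657  0.3647]
0.25 [0.5899 0.3096] [0.6218 0.4295]
```

View pics/s3.png

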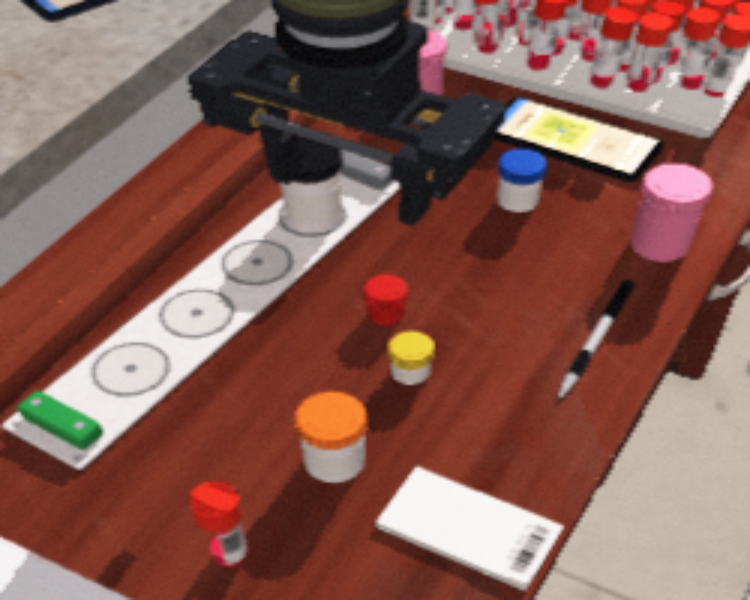

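Black stands on mark4. The box beside the tube is about 0.16 high from y≈0.295, clear of the hand. Next is the orange jar at (195,36) in w3, world (0.453,0.066).

Emit:
carry_out(
  offset=[
    [-0.016,0.038,0],
    [-0.016,0.038,0],
    [-0.015,0.039,0],
    [0,0,-0.03],
    [0,0,-0.04],
    [0,0,-0.04],
    [0,0,-0.03],
    [0,0,-0.017],
  ],
  twist=[0,0,0,0,0,0,0,0],
)

```text
clock: 7.65
tool_pos: [0.4534, 0.0659, 0.0468]
eef_rot: [0.707, -0.001, 0.0, -0.707]
contact_force: [0.2, 0.0, 0.1]
opening: 0.96
```

Emit:
carry_out(
  offset=[
    [0,0,0],
    [0,0,0],
    [0,0,0],
    [0,0,0],
    [0,0,0],
    [0,0,0],
    [0,0,0],
  ],
  twist=[0,0,0,0,0,0,0],
  grip=0.034,
  newtons=25,
)

```text
clock: 8.52
tool_pos: [0.4533, 0.0667, 0.0493]
eef_rot: [-0.707, -0.0, -0.001, 0.707]
contact_force: [-0.4, 0.3, 6.1]
opening: 0.533
```

Emit:
carry_out(
  offset=[
    [0,0,0.04],
    [0,0,0.04],
    [0.035,-0.033,0],
    [0.035,-0.033,0],
    [0.035,-0.033,0],
    [0.035,-0.032,0],
    [0.033,-0.032,0],
    [0,0,0],
  ],
  twist=[0,0,0,0,0,0,0,0],
)

```text
clock: 9.52
tool_pos: [0.6273, -0.1007, 0.1279]
eef_rot: [0.708, -0.002, 0.003, -0.706]
contact_force: [-0.3, 0.0, -0.1]
opening: 0.533
```

Emit:
carry_out(
  offset=[
    [0,0,0],
    [0,0,-0.03],
    [0,0,-0.03],
    [0,0,-0.006],
    [0,0,0],
  ],
  twist=[0,0,0,0,0],
)

```text
clock: 10.15
tool_pos: [0.6256, -0.0951, 0.0631]
eef_rot: [-0.707, -0.0, 0.0, 0.707]
contact_force: [-0.4, -0.1, -1.2]
opening: 0.533
```

Emit:
carry_out(
  offset=[
    [0,-0.001,-0.003],
    [0,0,-0.002],
    [0,0,0],
  ],
  twist=[0,0,0],
)

```text
clock: 10.52
tool_pos: [0.626, -0.0974, 0.058]
eef_rot: [0.707, -0.0, 0.0, -0.707]
contact_force: [0.2, -0.0, -0.9]
opening: 0.538
```

Emit:
carry_out(
  offset=[
    [0,0,0],
    [0,0,0],
    [0,0,0],
    [0,0,0.03],
    [0,0,0.03],
    [0,0,0.04],
    [0,0,0.03],
    [0,0,0],
  ],
  twist=[0,0,0,0,0,0,0,0],
  grip=0.085,
)

```text
clock: 11.52
tool_pos: [0.6276, -0.0971, 0.1903]
eef_rot: [0.707, 0.002, 0.002, -0.707]
contact_force: [0.2, -0.5, -0.8]
opening: 0.968
```

Emit:
carry_out(
  offset=[
    [-0.04,-0.04,0],
    [-0.04,-0.04,0],
    [-0.04,-0.04,0],
    [-0.034,-0.04,0],
    [0,0,0],
    [0,0,0],
  ],
  twist=[0,0,0,0,0,0],
)

```text
clock: 12.28
tool_pos: [0.4721, -0.2565, 0.1871]
eef_rot: [-0.707, 0.0, -0.0, 0.708]
contact_force: [0.0, 0.3, 1.0]
opening: 0.962
```

```bash
python3 w.py w4 | grep -v black
```

```text
[ 0.4721 -0.2565  0.1871]
blue 0 [ 254.4  217.8 1585.5] [ 0.4705 -0.2944]
blue 0.008 [ 254.4  217.8 1585.5] [ 0.4706 -0.291 ]
```

View pics/w4.png

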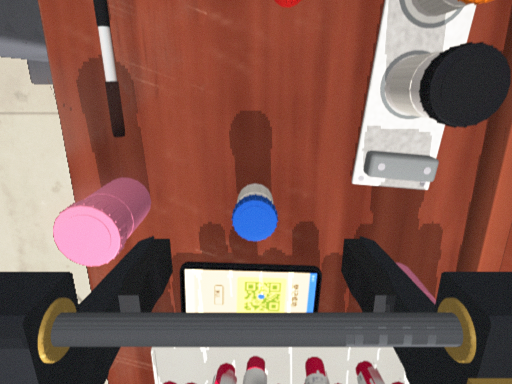

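Blue cap at (254,218) gives (0.4705,-0.2935). Black and its mark line up visually at (405,85). Grip blue.

Emit:
carry_out(
  offset=[
    [-0.001,-0.037,0],
    [0,0,-0.04],
    [0,0,-0.04],
    [0,0,-0.04],
    [0,0,-0.025],
    [0,0,-0.011],
    [0,0,0],
  ],
  twist=[0,0,0,0,0,0,0],
)

```text
clock: 13.2
tool_pos: [0.4716, -0.2931, 0.0314]
eef_rot: [-0.707, -0.0, 0.0, 0.707]
contact_force: [0.3, 0.4, 0.5]
opening: 0.967
```

Emit:
carry_out(
  offset=[
    [0,0,0],
    [0,0,0],
    [0,0,0],
    [0,0,0],
    [0,0,0],
    [0,0,0],
    [0,0,0],
    [0,0,0],
  ],
  twist=[0,0,0,0,0,0,0,0],
  grip=0.028,
  newtons=25,
)

```text
clock: 14.2
tool_pos: [0.4709, -0.2943, 0.0319]
eef_rot: [0.707, -0.0, 0.0, -0.707]
contact_force: [-0.9, -0.2, 2.7]
opening: 0.45
```

Emit:
carry_out(
  offset=[
    [0,0,0.04],
    [0,0,0.04],
    [0,0,0.04],
    [0.032,0.055,0],
    [0.032,0.055,0],
    [0.032,0.055,0],
    [0.032,0.055,0],
    [0.034,0.056,0],
  ],
  twist=[0,0,0,0,0,0,0,0],
)

```text
clock: 15.2
tool_pos: [0.6297, -0.023, 0.1514]
eef_rot: [0.707, -0.0, -0.0, -0.707]
contact_force: [1.4, -0.4, -0.6]
opening: 0.455
```

Emit:
carry_out(
  offset=[
    [0,0,0],
    [0,0,0],
    [0,0,0],
  ],
  twist=[0,0,0],
)

```text
clock: 15.58
tool_pos: [0.6282, -0.0271, 0.1513]
eef_rot: [0.708, -0.002, 0.001, -0.707]
contact_force: [-1.6, -1.1, 0.4]
opening: 0.452
```

Emit:
carry_out(
  offset=[
    [0.005,0.009,0],
    [0,0,-0.04],
    [0,0,-0.04],
    [0,0,-0.02],
    [0,0,-0.005],
    [0,0,0],
    [0,0,0],
  ],
  twist=[0,0,0,0,0,0,0],
)

```text
clock: 16.45
tool_pos: [0.6352, -0.0156, 0.0482]
eef_rot: [-0.707, -0.001, -0.001, 0.707]
contact_force: [0.0, 0.2, -0.4]
opening: 0.453
```

Emit:
carry_out(
  offset=[
    [-0.001,-0.001,-0.003],
    [0,0,-0.003],
    [0,0,0],
    [0,0,0],
  ],
  twist=[0,0,0,0],
)

```text
clock: 16.95
tool_pos: [0.6331, -0.0167, 0.0407]
eef_rot: [-0.707, 0.0, -0.0, 0.707]
contact_force: [0.9, -0.2, -1.1]
opening: 0.452
```

Emit:
carry_out(
  offset=[
    [0,0,0],
    [0,0,0],
    [0,0,0],
    [0,0,0.03],
    [0,0,0.04],
    [0,0,0.04],
    [0,0,0.03],
    [0,0,0],
  ],
  twist=[0,0,0,0,0,0,0,0],
  grip=0.08,
)

```text
clock: 17.95
tool_pos: [0.6347, -0.0164, 0.1833]
eef_rot: [-0.707, -0.002, -0.002, 0.707]
contact_force: [-0.1, 0.5, -0.0]
opening: 0.907
```

Emit:
carry_out(
  offset=[
    [-0.046,-0.002,0],
    [-0.046,-0.002,0],
    [-0.046,-0.002,0],
    [-0.046,-0.002,0],
    [0,0,0],
    [0,0,0],
  ],
  twist=[0,0,0,0,0,0],
)

```text
clock: 18.7
tool_pos: [0.4499, -0.0246, 0.1804]
eef_rot: [-0.707, 0.0, -0.0, 0.707]
contact_force: [-0.2, 0.2, -0.2]
opening: 0.91
```

```bash
python3 w.py w5 | grep -v black
```

```text
[ 0.4499 -0.0246  0.1804]
yellow 0 [ 255.5  197.7 1106. ] [ 0.4493 -0.0461]
yellow 0.008 [ 255.5  197.7 1106. ] [ 0.4493 -0.0433]
blue 0 [ 475.   173.6 2250. ] [ 0.6388 -0.0184]
blue 0.008 [ 475.   173.6 2250. ] [ 0.6333 -0.0162]
orange 0 [ 464.9  261.1 1018. ] [ 0.6355 -0.0945]
orange 0.008 [ 464.9  261.1 1018. ] [ 0.6298 -0.0899]
red [307.5 248.3 887. ] z.09 [ 0.4908 -0.0691] z.034 [ 0.5005 -0.0989]
ell [255.4 197.2] 37 43 [ 0.4491 -0.0547]
ell [465.1  76.2] 63 77 [0.6396 0.0616]
```

View pics/w5.png

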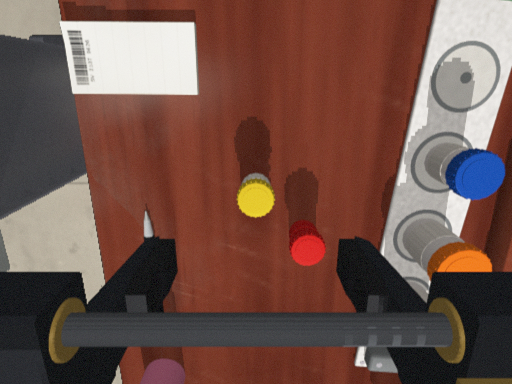

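Yellow cap at (255,198) gives (0.449,-0.0455). The red look-alike at (307,243) is about 75 mm away and clear. Blue and orange stand on their marks.

Emit:
carry_out(
  offset=[
    [-0.001,-0.021,0],
    [0,0,-0.04],
    [0,0,-0.04],
    [0,0,-0.04],
    [0,0,-0.03],
    [0,0,-0.013],
    [0,0,0],
  ],
  twist=[0,0,0,0,0,0,0],
  grip=0.06,
)

```text
clock: 19.62
tool_pos: [0.4504, -0.0456, 0.0197]
eef_rot: [0.707, -0.0, -0.001, -0.707]
contact_force: [0.7, -0.2, 0.9]
opening: 0.682
```

Emit:
carry_out(
  offset=[
    [0,0,0],
    [0,0,0],
    [0,0,0],
    [0,0,0],
    [0,0,0],
    [0,0,0],
    [0,0,0],
  ],
  twist=[0,0,0,0,0,0,0],
  grip=0.022,
  newtons=25,
)

```text
clock: 20.5
tool_pos: [0.4497, -0.0461, 0.0214]
eef_rot: [0.707, -0.001, -0.0, -0.707]
contact_force: [1.0, -0.1, 5.3]
opening: 0.378
```

Emit:
carry_out(
  offset=[
    [0,0,0.04],
    [0,0,0.04],
    [0.038,0.0215,0],
    [0.038,0.0215,0],
    [0.038,0.0215,0],
    [0.038,0.0215,0],
    [0.038,0.0215,0],
    [0,0,0],
  ],
  twist=[0,0,0,0,0,0,0,0],
)

```text
clock: 21.5
tool_pos: [0.6412, 0.0645, 0.0971]
eef_rot: [-0.706, 0.0, 0.0, 0.708]
contact_force: [-0.7, 0.2, 0.0]
opening: 0.377
```

Emit:
carry_out(
  offset=[
    [0,0,0],
    [0,0,-0.03],
    [0,0,-0.03],
    [0,0,-0.005],
    [0,0,0],
    [0,0,0],
  ],
  twist=[0,0,0,0,0,0],
)

```text
clock: 22.25
tool_pos: [0.64, 0.0618, 0.0337]
eef_rot: [-0.707, 0.001, -0.0, 0.707]
contact_force: [0.6, -0.4, -0.0]
opening: 0.377
```

Emit:
carry_out(
  offset=[
    [0,0,-0.003],
    [0,0,-0.002],
    [0,0,0],
    [0,0,0],
  ],
  twist=[0,0,0,0],
)

```text
clock: 22.75
tool_pos: [0.6399, 0.0619, 0.0294]
eef_rot: [-0.707, 0.001, -0.0, 0.707]
contact_force: [-2.5, -0.2, 11.3]
opening: 0.377
```

Emit:
carry_out(
  offset=[
    [0,0,0],
    [0,0,0],
    [0,0,0],
    [0,0,0.03],
    [0,0,0.04],
    [0,0,0.04],
    [0,0,0.04],
    [0,0,0],
  ],
  twist=[0,0,0,0,0,0,0,0],
  grip=0.06,
)

```text
clock: 23.75
tool_pos: [0.6413, 0.0627, 0.1807]
eef_rot: [-0.706, -0.001, -0.002, 0.708]
contact_force: [0.2, 0.2, -0.7]
opening: 0.682
```

Emit:
carry_out(
  offset=[
    [-0.04,-0.01,0.02],
    [-0.04,-0.01,0.02],
    [-0.04,-0.01,0.02],
    [-0.03,0,0],
    [-0.03,0,0],
    [-0.02,0,0],
    [0,0,0],
    [0,0,0],
  ],
  twist=[0,0,0,0,0,0,0,0],
)

```text
clock: 24.75
tool_pos: [0.4403, 0.0318, 0.2371]
eef_rot: [-0.707, 0.001, 0.0, 0.707]
contact_force: [0.6, 0.4, 0.7]
opening: 0.678
```

```bash
python3 - <<'E'
from m import *
B={'scene':(130,90,330,300),'side':(180,130,345,360)}
ims={}
for n in B:
    im=snapshot(n); ims[n]=im; cp=camera_params(n); print(n)
    for c in ('yellow','blue','orange'):
        for b in blobs(im,c,30,B[n])[:1]: print(c,np.round(b,1),ray(cp,b,ZC[c]+.008)[:2])
    u=proj(cp,[.618,-.176,.09]); 
    try: dark(im,cp,(int(u[0]),int(u[1])),18,.09)
    except Exception as e: print(e)
    for b in blobs(im,'red',50,B[n])[:4]: print('red',np.round(b,1),'z.09',ray(cp,b,.09)[:2])
a=cv2.resize(ims['scene'][90:320,130:330],(400,460),interpolation=cv2.INTER_CUBIC); b=cv2.resize(ims['side'][130:360,160:360],(400,460),interpolation=cv2.INTER_CUBIC)
cv2.imwrite('pics/end.png',np.hstack([a,b])[:,:,::-1]); print(get_state()['tool_pos'])
E
```

```text
scene
yellow [170.1 218.9 162. ] [0.639  0.0651]
blue [191.6 192.2 206.5] [ 0.6323 -0.0136]
orange [212.3 166.7 256.5] [ 0.6254 -0.0945]
black ((232.31304931640625, 138.3319091796875), (26.524423599243164, 37.01079177856445), 107.795654296875) [ 0.6257 -0.1904] [ 0.6207 -0.183 ]
red [201.2 281.9 271.5] z.09 [0.4698 0.1801]
red [258.3 199.  217.5] z.09 [ 0.4723 -0.0472]
side
yellow [202.8 224.7  93. ] [0.6406 0.0606]
orange [220.8 185.8 148. ] [ 0.6278 -0.1005]
black ((229.32005310058594, 170.0181427001953), (10.565361022949219, 18.224782943725586), 89.62158203125) [ 0.6175 -0.1774] [ 0.6138 -0.1605]
red [320.9 312.6 344. ] z.09 [0.3459 0.3715]
red [264.  206.3 143. ] z.09 [0.4858 0.0263]
red [263.1 240.3 127. ] z.09 [0.47   0.1744]
[0.4403 0.0319 0.2371]
```

View pics/end.png

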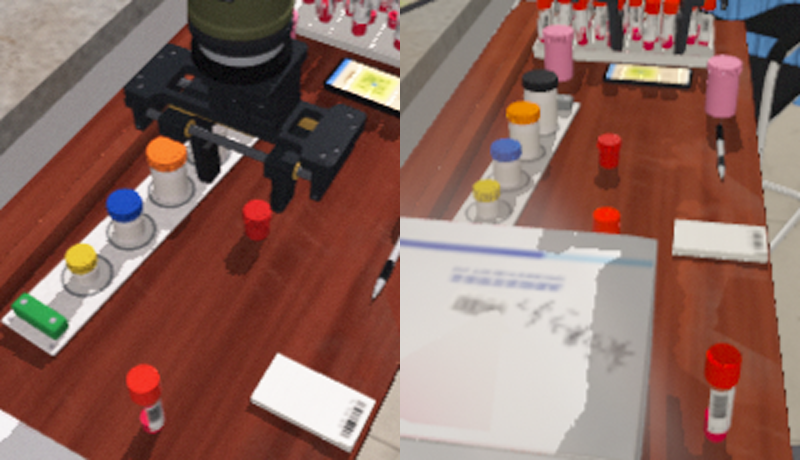

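Yellow, blue and orange measure within 3 mm of their marks. The tube is unmoved. The gripper hides black, so I'll move it aside for a check.

Emit:
carry_out(
  offset=[
    [0,-0.04,0.02],
    [0,-0.04,0.02],
    [0,-0.05,0],
    [0,-0.05,0],
    [-0.02,-0.05,0],
    [-0.02,-0.05,0],
    [0,0,0],
    [0,0,0],
  ],
  twist=[0,0,0,0,0,0,0,0],
)

```text
clock: 25.85
tool_pos: [0.4, -0.2479, 0.2774]
eef_rot: [-0.707, 0.001, 0.0, 0.708]
contact_force: [0.3, 0.3, -0.2]
opening: 0.681
```

```bash
python3 - <<'E'
from m import *
im=snapshot('scene'); cp=camera_params('scene')
u=proj(cp,[.618,-.176,.09]); dark(im,cp,(int(u[0]),int(u[1])),20,.09)
for c in ('yellow','blue','orange'): print(c,ray(cp,blobs(im,c,30,(130,90,330,300))[0],ZC[c]+.008)[:2])
cv2.imwrite('pics/end2.png',cv2.resize(im[90:320,130:380,::-1],(650,598),interpolation=cv2.INTER_CUBIC)); s=get_state(); print(s['tool_pos'],s['clock'])
E
```

```text
black ((232.55816650390625, 143.3335723876953), (18.700546264648438, 22.142436981201172), 92.4122314453125) [ 0.6155 -0.1748] [ 0.6107 -0.1675]
yellow [0.639  0.0651]
blue [ 0.6322 -0.0136]
orange [ 0.6255 -0.0961]
[ 0.4003 -0.2472  0.2775] 25.9
```

View pics/end2.png

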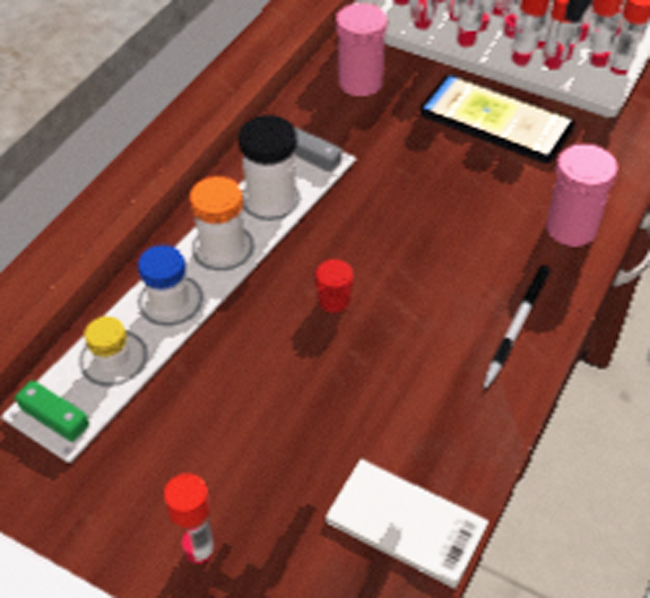

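All four jars stand upright inside their rims, in order from green. Black is within about 3 mm of mark4, and the tube and look-alikes are where they were. Handing in.

```bash
python3 -c "
from plant import job
print(job.finish_job())"
```

```text
the job is handed in; nothing more can be done
None
```

I gripped each jar by its cap and set all four on the board in order of size: yellow on mark1 beside the green block, blue on mark2, orange on mark3, black on mark4. The job was handed in at about 26 s of the 99 s, with the gripper open and clear of everything.

**Last check:** in the scene camera each jar stood upright inside its mark's rim, with its centre about 1–3 mm from the mark's centre. The limit is 12 mm. The sample tube measured within about 2 mm of its starting place. The pink and red look-alikes were not touched.

**Disagreements:**
- The wrist and scene calibrations differed by about 3 mm, so I used the mean of the two.
- Two early readings of the black cap were off because the gripper or a motion-blurred picture got in the way. I measured it again with a clear view.
- Setting yellow down pressed the board at about 11 N, well below the force limits.

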